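# Clamp a circuit board in the sliding-jaw board holder

## Robot

A 6-joint arm with a two-finger parallel gripper is mounted at the origin on a cart in front of the work surface, level with it; the furniture and walls round the work are solid. World frame = base frame: x ahead of the robot, y to its left, z up, the work surface at z = 0. Lengths are in m, angles in degrees, forces in N, time in s.
With the tool pointing down it reaches from about 0.275 to 0.825 m from the base axis. Payload 4.9 kg.
Tool frame: the origin (TCP) lies midway between the tips of the shut fingers; the grasp point (between the pads) lies 19 mm behind it (robot.tcp_to_grasp is the distance from the TCP to the grasp point, in m); z points along the fingers, y is the line along which they close (so a half turn about z gives the same grasp; the last joint's range is limited). The gripper opens to 85 mm and grips with 20 to 120 N. Pads are 22 mm wide; open, the fingers measure 114 mm over their backs; the gripper's body (76 mm by 85 mm) begins 54 mm behind the grasp point. The pads swing forward as they close: fully open they stand 13 mm farther back than shut.
Start: joints at [69.259, 18.69, -11.035, 60.275, 0, 82.311], TCP at [0.124, 0.536, 0.231] pointing down, gripper open.
Joint ranges: [-152.03, 152.03], [-55.5, 102.48], [-74.3, 77.21], [-110.64, 120.58], [-84.22, 78.4], [-180, 180]. Speed limits (degrees/s): [147.25, 147.25, 180, 180, 180, 180].

## Interface

Orientations are given as a 3x3 rotation matrix whose columns are the frame's x, y, z axes.
In Python, from plant import robot gives the robot as it stands.
- The arm moves only by the shell command python3 -m pendant 'ROWS' [FORCE]. ROWS is text: rows parted by semicolons, each of 7 numbers parted by spaces: the turn, a rotation vector about the tool's x, y, z as a fraction of full scale, then the shift along the tool's x, y, z as a fraction of full scale, then the opening, from -1 (shut) to 1 (fully open). A call has 1 to 12 rows; each row is the pose to reach, as a shift and turn from the pose commanded when the call began, along the tool's axes at that moment; what a row does not reach only later rows make up. Full scale, the value 1, is 750 mm for a shift and 90 degrees for a turn. A row lasts 1/8 s, in which the tool goes at most 62.5 mm and 10.7 degrees, less where a joint would pass 70% of its speed; a pose out of reach is approached as far as the arm can. A call with a number of a shift or a turn outside -1 to 1 is refused whole. A call with a gripper value outside its range is refused whole. The fingers move at their own pace and stop on an object; FORCE is the grip in N (left out, the last holds). Time passes only in rows, so rows that repeat a pose let the fingers close. It gives the time, the measured TCP pose, the force, the opening and the grip force at its end, in the units of the state.
- robot.state(): the state, without advancing time (a new reading comes with each control period).
- robot.get_image(name): name is "side" or "top"; returns (picture, depth): 384x512x3 uint8, red, green, blue; 384x512 float32, m along the optical axis (not along the pixel's ray), 0 where there is no reading.
- robot.calibration(name): a dict with "mtx" (3x3 intrinsics, pixels), "xyz" and "attitude" of the camera in the world. Camera axes: x right, y down, z forward; pixel columns grow to the right and rows downward; lengths in m; the calibration is good to about 2 mm. A picture is of the moment at which its call begins. calibration takes no time and is no camera call.
- robot.job_done(): hands the job in; it is judged then, once.
The state is a dict: "clock": time; "joints": joint angles; "qd": joint speeds; "effort": joint torques, N m; "position": TCP position; "ee_rot": TCP orientation; "force": force on the tool from outside, world axes, zero at the start; "wrist_torque": the same for the moment, N m; "width": opening from 0.0 (shut) to 1.0 (fully open); "finger_force": force on a finger pad.
Only numpy, scipy, OpenCV 4.12 (cv2) and the standard library are available. Lean on these libraries where they do the work, as an engineer would, in place of code of your own. Each camera call takes 0.05 s, during which the arm holds its last target. There are 200 camera calls.

## Task

Mount the circuit board in the board holder so that it can be worked on: slide the holder's jaw open (the black grip on top moves it), lay the board from the foam block across the two ledges, components up, a short end towards each jaw and about centred across them, and let go of it. Then slide the jaw in until both ends sit fully home in the grooves and the board has no play, without squeezing it hard.

Things in the scene. Friction and masses are not known exactly. Their poses are not given: they have to be found in the camera images.
- holder: Fixed board holder, 182 x 92 mm: two grey feet (34 mm high) joined by two steel rods (tops at 25 mm), a fixed jaw over one foot, a sliding jaw on the rods. Origin: centre of its footprint on the bench; x along the rods from the fixed jaw to the open end, y across, z up. The aluminium jaws are 76 mm wide (y), 62 mm high; each has a groove facing the other, for one end of a board.
- jaw (a joint): Travel of the sliding jaw in m, 0 to 0.067, growing as it opens towards the holder's +x. The groove bottoms are 0.045 + value apart, the lips 0.037 + value: the 90 mm board goes down between the lips only above 0.053. Starts at 0 to 0.030. Friction (about 3 N) holds it where it is left.
- jaw_grip (a point): Centre of the black ribbed grip on the sliding jaw, 80 mm above the bench: an upright fin 13 mm thick along the slide (holder x), 38 mm wide (holder y), from 62 to 96 mm above the bench, 16.5 mm behind the bottom of the sliding jaw's groove (away from the fixed jaw). Axes as the holder's.
- fixed_groove (a point): Middle of the bottom of the fixed jaw's groove, at the ledge's top, 50 mm above the bench. From here the ledge reaches out 20 mm along the holder's +x, and over it the lip (56 to 62 mm above the bench) 4 mm. A board lowered between the lips rests on the two ledges; the closing jaw runs the lips over its ends. Axes as the holder's.
- jaw_groove (a point): Middle of the bottom of the sliding jaw's groove, at the ledge's top, 50 mm above the bench; its ledge (20 mm) and lip (4 mm) reach out from here towards the fixed jaw (holder -x). Axes as the holder's.
- board: Green circuit board, 65 mm (its x) by 90 mm (its y), 2 mm thick with parts standing up to 13 mm, 40 to 80 g. Origin: centre of its underside; z out of the component side. Its 90 mm length goes between the jaws, either end first. It starts lying on the foam block, its long edges overhanging the block by about 10 mm on each side.
- foam: Black block of antistatic foam fixed to the bench, 44 mm (x) by 104 mm (y) by 30 mm high, that carries the board at the start. Origin: centre of its underside. It stands either to the right or to the left of the holder.

How it is judged (in metres and radians):
On the way, in this order (a step that is already met when the one before it is completed fails the run):
1. the jaw is slid open wide enough for the board to go between the lips (value of joint jaw above 0.053 m), for 0.2 s.
2. the board lies flat across both ledges and has been let go (z of board in the frame of holder between 0.047 and 0.054 m and x of board in the frame of holder between -0.025 and 0.003 m and angle between board's own z axis and vertical below 0.06 rad and value of joint jaw above 0.048 m and contact force between the fingers and board below 0.1 N), for 0.2 s.
At the end, for the whole second after the job is handed in: Board flat, components up, on both ledges with its short ends in the grooves: centre 45 mm from the fixed groove's bottom (within 2.5 mm), within 12 mm of the jaws' middle, level and square within 0.05 rad; jaw closed on it with under 1.8 mm of play (value below 0.0468); all at rest (value of joint jaw between 0.0425 and 0.0468 m and x of board in the frame of fixed_groove between 0.0425 and 0.0475 m and y of board in the frame of fixed_groove between -0.012 and 0.012 m and z of board in the frame of fixed_groove between -0.0025 and 0.0025 m and angle between board's own z axis and vertical below 0.05 rad and angle between the y axis of board and the x axis of holder, either way round below 0.05 rad and linear speed of board below 0.01 m/s and velocity of joint jaw below 0.005 m/s); the robot touches nothing.
It fails at once if the board is squeezed or pressed hard in the holder (over 60 N of contact in all) (contact force between holder and board above 60 N).
It also fails if it takes over 54 s, if anything falls off the work surface, if the arm or the gripper's body presses on something with over 40 N, if the wrist force passes 120 N, or if a joint passes its speed limit or range.

## Working session

There is one attempt and no reset: what is moved stays moved. The work goes in short steps, Python scripts to look and compute and a shell command to move; the robot and the scene stay as the last step left them, time stands still between calls to the robot, and variables do not carry over. Pictures are saved under pics/ and viewed, at most 10 in all, crops included, and the job is handed in when it is done.

```bash
mkdir -p pics; ls
cat > h.py <<'E'
import numpy as np, cv2
from plant import robot
def snap(n,tag):
    im,d=robot.get_image(n); np.savez(f'{tag}.npz',im=im,d=d); cv2.imwrite(f'pics/{tag}.png',im[:,:,::-1]); return im,d
def cam(n):
    c=robot.calibration(n); return np.array(c['mtx']),np.array(c['xyz']),np.array(c['attitude'])
def world(n,u,v,z=None,d=None):
    K,t,R=cam(n); r=R@np.linalg.solve(K,[u,v,1.0])
    s=d if d is not None else (z-t[2])/r[2]
    return t+s*r
E
python3 - <<'E'
from h import *
for n in('top','side'):
    snap(n,n+'0'); print(n,*cam(n))
print(robot.state())
E
```

```text
pics
top [[395.13538914   0.         257.35504589]
 [  0.         395.13538914 188.48282056]
 [  0.           0.           1.        ]] [ 0.41177481 -0.02043937  0.95161653] [[ 0.01202458 -0.99901222  0.0427785 ]
 [-0.99959899 -0.01091273  0.02613004]
 [-0.0256374  -0.04307555 -0.99874282]]
side [[365.78207715   0.         255.13200629]
 [  0.         365.78207715 188.25497054]
 [  0.           0.           1.        ]] [ 0.10794136 -0.69513817  0.41531493] [[ 0.89880978 -0.16175606  0.40740147]
 [-0.43799489 -0.3682331   0.82010052]
 [ 0.01736247 -0.91555413 -0.40181984]]
{'clock': 0.1, 'joints': array([ 6.92578516e+01,  1.87285700e+01, -1.10857821e+01,  6.02740235e+01,
        8.03396906e-04,  8.23109548e+01]), 'qd': array([-0.03484528, -0.00751813,  0.21500693,  0.11254424,  0.03117196,
        0.01833597]), 'effort': array([ 8.79240292e-05, -4.44239151e+01,  2.63037390e+01,  7.87253579e-03,
       -1.27149528e-04,  6.55044786e-06]), 'position': array([0.12402091, 0.53530905, 0.23057734]), 'ee_rot': array([[-9.74161092e-01,  2.25853613e-01, -5.59389333e-04],
       [ 2.25854198e-01,  9.74160056e-01, -1.43750210e-03],
       [ 2.20269702e-04, -1.52669904e-03, -9.99998810e-01]]), 'force': array([ 0.32466488, -0.17986665, -0.11066521]), 'wrist_torque': array([ 0.02694318, -0.0096105 ,  0.0265556 ]), 'finger_force': 0.0, 'width': 1.0023141725036686}
```

View pics/top0.png

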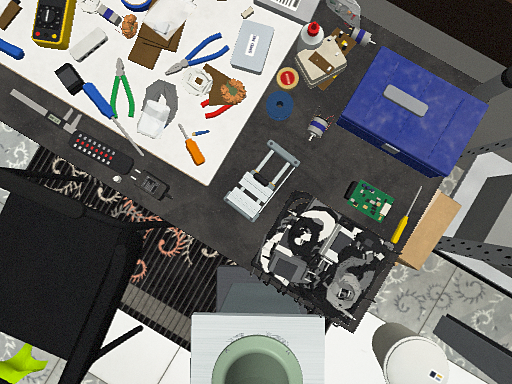

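View pics/side0.png

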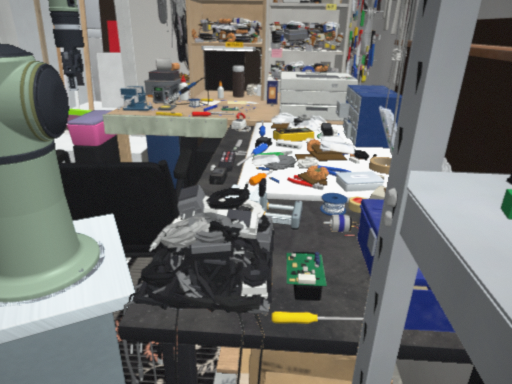

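The top view shows the holder at about (262,180) and the board at about (370,200). In the side view the board is at about (305,270), and a cable pile hides part of the holder. I'll enlarge the top view and get the height map.

Run:
```python
from h import *
f=np.load('top0.npz');im,d=f['im'],f['d']
c=im[130:230,215:415,::-1]; cv2.imwrite('pics/c1.png',cv2.resize(c,None,fx=4,fy=4,interpolation=cv2.INTER_CUBIC))
K,t,R=cam('top')
v,u=np.mgrid[0:384,0:512]
P=(np.stack([u,v,np.ones_like(u)],-1)@np.linalg.inv(K).T*d[...,None])@R.T+t
np.save('P.npy',P)
z=(P[...,2]*1000).round().astype(int)
print('cols',list(range(216,300,4)))
for r in range(132,228,4): print(r,*z[r,216:300:4])
print('board');
for r in range(172,228,4): print(r,*z[r,336:408:4])
print('pile/box max', z[195:330,250:400].max(), z[50:175,340:490].max(), z[90:150,260:340].max())
```

```text
cols [216, 220, 224, 228, 232, 236, 240, 244, 248, 252, 256, 260, 264, 268, 272, 276, 280, 284, 288, 292, 296]
132 19 21 22 16 19 21 8 -1 -1 4 -2 0 -2 3 4 1 3 2 -1 -2 0
136 20 19 20 22 19 17 1 952 0 1 3 952 1 1 -2 1 -1 1 -1 3 0
140 19 20 18 14 20 3 -1 2 2 2 -1 3 -2 4 29 0 3 5 1 2 1
144 19 16 21 17 16 -1 -1 -4 0 2 1 3 -1 35 34 32 1 0 1 2 2
148 17 18 22 20 1 2 -2 0 2 0 -1 0 1 3 35 35 35 4 0 3 2
152 18 21 19 13 0 1 1 -1 2 2 1 2 -4 2 26 32 38 35 29 4 -2
156 19 22 21 -2 0 2 0 2 -2 2 1 1 2 25 1 1 20 38 33 34 1
160 19 18 2 3 0 0 -2 1 2 1 3 0 25 2 -1 -1 1 0 33 35 38
164 18 18 1 2 3 -1 1 0 0 6 -1 22 24 2 -2 1 -1 1 28 33 38
168 17 1 3 -1 3 2 3 0 4 4 22 24 0 2 0 2 3 26 2 3 2
172 8 -2 3 3 2 2 2 2 65 35 34 3 1 -1 0 2 28 0 1 5 1
176 -4 2 2 0 3 2 4 64 61 63 96 97 1 0 -1 25 28 1 -1 3 0
180 2 3 -1 1 -1 0 -1 50 64 64 64 96 97 -1 4 25 -1 25 0 1 -4
184 -1 2 3 2 -2 1 50 47 49 62 63 64 97 78 29 0 -1 2 2 2 1
188 2 1 2 3 1 48 0 24 50 52 53 62 62 62 36 4 2 -1 2 2 0
192 0 2 0 34 51 52 53 0 0 50 47 50 61 63 66 0 3 1 2 22 27
196 -2 3 2 62 58 64 52 52 51 3 53 52 50 63 29 6 1 3 -1 21 26
200 0 0 32 37 64 63 62 49 
[... 407 characters left out ...]
-3 -2 -1 1 0 -2 0 -1 1 1 3
176 1 1 4 3 -1 0 1 1 -4 2 -2 -1 0 -1 1 1 2 1
180 1 0 3 2 1 2 30 1 -2 0 0 -1 0 4 0 1 2 2
184 0 1 -1 2 31 29 35 41 34 4 1 3 2 0 1 -2 1 -1
188 1 0 5 12 30 33 37 36 43 45 33 2 -1 -1 -2 3 2 1
192 3 0 2 28 30 32 37 30 31 35 35 32 2 2 2 1 1 3
196 2 0 13 32 33 34 34 31 31 34 33 34 33 33 -1 0 2 -1
200 1 -4 -1 32 36 33 29 33 36 33 33 30 33 33 31 2 1 1
204 3 2 1 3 30 36 33 34 33 31 31 29 37 40 -1 1 0 -3
208 -1 1 2 1 0 31 34 34 35 35 33 32 40 41 1 2 2 2
212 64 1 1 3 3 0 0 35 30 33 32 44 41 2 -2 0 5 1
216 76 72 26 -3 0 -3 2 3 3 33 33 37 32 3 -2 0 0 12
220 76 42 37 31 30 -1 -1 5 1 1 33 33 0 -1 2 -2 11 15
224 95 43 23 98 33 27 28 1 3 -1 0 0 2 1 0 -1 12 15
pile/box max 952 952 952
```

View pics/c1.png

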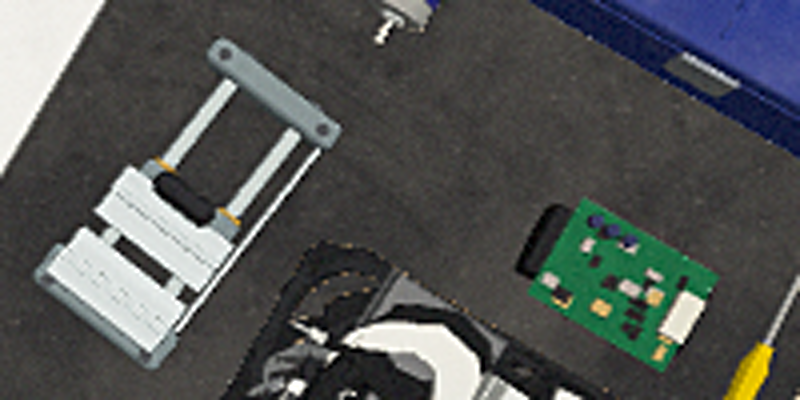

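The crop shows the board corners at about (583,198), (718,275), (665,372) and (530,292). The outer corners of the feet are at about (215,38), (342,130), (157,368) and (36,274), and the fin's centre is near (184,198). Next I'll convert these to world positions and check them against the given sizes.

Run:
```python
from h import *
f=np.load('top0.npz');im,d=f['im'],f['d'];P=np.load('P.npy')
w=lambda x,y,z: world('top',215+(x+.5)/4-.5,130+(y+.5)/4-.5,z)[:2]
ang=lambda v: np.degrees(np.arctan2(v[1],v[0]))
b=[w(*p,.032) for p in((583,198),(718,275),(665,372),(530,292))]
print('board sides',[np.linalg.norm(b[i]-b[(i+1)%4]).round(4) for i in range(4)],'c',np.mean(b,0),'long ang',ang(b[1]-b[0]),ang(b[2]-b[3]))
# green mask
hsv=cv2.cvtColor(im,cv2.COLOR_RGB2HSV); m=np.zeros(d.shape,np.uint8); m[170:230,335:405]=1
ok=(P[...,2]>.022)&(P[...,2]<.06)&(m>0)
vv,uu=np.nonzero(ok&(hsv[...,1]>60)|( ok&(hsv[...,2]>150)))
sel=(uu+0.0>340)&(vv<226)&((vv-200)-0.57*(uu-370)<26)
q=np.array([world('top',a,c,.033)[:2] for a,c in zip(uu[sel],vv[sel])],np.float32)
print('minrect board',cv2.minAreaRect(q*1000))
h=[w(*p,.034) for p in((215,38),(342,130),(157,368),(36,274))]
print('holder sides',[np.linalg.norm(h[i]-h[(i+1)%4]).round(4) for i in range(4)],'c',np.mean(h,0),'x ang',ang(h[0]-h[3]),ang(h[1]-h[2]))
jm=(P[...,2]>.057)&(P[...,2]<.07)&(d>0); jm[:170]=0;jm[220:]=0;jm[:,:222]=0;jm[:,278:]=0
n,l,s,c=cv2.connectedComponentsWithStats(jm.astype(np.uint8),connectivity=4)
for i in range(1,n):
    if s[i,4]>40:
        v,u=np.nonzero(l==i); q=np.array([world('top',a,e,.062)[:2] for a,e in zip(u,v)],np.float32)*1000
        print('jaw',s[i],cv2.minAreaRect(q), q.mean(0))
fm=(P[...,2]>.085)&(P[...,2]<.105)&(d>0); fm[:170]=0;fm[192:]=0;fm[:,:250]=0;fm[:,272:]=0
v,u=np.nonzero(fm);q=np.array([world('top',a,e,.096)[:2] for a,e in zip(u,v)],np.float32)*1000
print('fin',len(u),cv2.minAreaRect(q),q.mean(0), 'manual',w(184,198,.096))
ok=(d>0)
r=P[(P[...,0]>.15)&(P[...,0]<.42)&(P[...,1]>-.35)&(P[...,1]<0)&ok]
print('max z',np.percentile(r[:,2],99.9))
bc=np.mean(b,0); e=(b[1]-b[0])/np.linalg.norm(b[1]-b[0]); nrm=np.array([-e[1],e[0]])
A=P[ok]; a=(A[:,:2]-bc)@e; c2=(A[:,:2]-bc)@nrm
for s in(-1,1):
  for lo in(34,38,42,46,50,54,58,65,75): 
    k=(abs(a)<.014)&(s*c2*1000>lo)&(s*c2*1000<lo+4); print(s,lo,k.sum(),A[k,2].max().round(3) if k.any() else '-',end='; ')
  k=(abs(a)<.045)&(s*c2>.033)&(s*c2<.06); print('body',A[k,2].max())
print('nrm',nrm)
```

```text
board sides [np.float64(0.0889), np.float64(0.0639), np.float64(0.0896), np.float64(0.0627)] c [ 0.42587568 -0.25839555] long ang -119.44831415056893 -120.23840938845454
minrect board ((428.66412353515625, -252.6063232421875), (104.32319641113281, 64.95684051513672), 59.984745025634766)
holder sides [np.float64(0.0915), np.float64(0.175), np.float64(0.0891), np.float64(0.1728)] c [ 0.47053847 -0.00585649] x ang -36.43903150347789 -37.222923632212854
jaw [243 171  30  27 235] ((460.0520324707031, 2.1953773498535156), (75.86495208740234, 17.7984561920166), 52.70589828491211) [459.20245     2.5989883]
jaw [227 192  30  26 268] ((413.07977294921875, 38.45423889160156), (75.62394714355469, 17.939144134521484), 52.60219955444336) [413.09555   38.419662]
fin 108 ((468.8891296386719, -5.058448791503906), (37.35048294067383, 14.09281063079834), 52.71601867675781) [469.03696    -4.7892404] manual [ 0.46882294 -0.00490671]
max z 0.13432905157866207
-1 34 19 0.004; -1 38 20 0.004; -1 42 18 0.004; -1 46 21 0.004; -1 50 19 0.002; -1 54 11 0.004; -1 58 19 0.031; -1 65 21 0.034; -1 75 22 0.054; body 0.034009000674623424
1 34 3 0.004; 1 38 18 0.004; 1 42 19 0.004; 1 46 22 0.005; 1 50 19 0.005; 1 54 18 0.002; 1 58 19 0.003; 1 65 22 0.004; 1 75 21 0.004; body 0.005535432160412412
nrm [ 0.87079955 -0.49163822]
```

Every size agrees except the rod-direction foot length, at 174 mm against 182. The jaw tops are reliable at 76 mm wide. This gives:

- **Holder:** x at about −37.4°, fixed groove at about (0.417, 0.0355).
- **Jaw and fin:** jaw value about 4.4 mm, fin at (0.469, −0.005).
- **Board:** centre (0.4259, −0.2584), long axis at −119.85°.

I'll write a helper to work out the rows, then move above the fin.

```bash
cat > rel.py <<'E'
import sys; from h import *
from scipy.spatial.transform import Rotation as Ro
x,y,z,a=map(float,sys.argv[1:5]); a=np.radians(a)
s=robot.state(); R=np.array(s['ee_rot'])
T=np.c_[[-np.sin(a),np.cos(a),0],[np.cos(a),np.sin(a),0],[0,0,-1]]
assert abs(np.linalg.det(T)-1)<2 
T[:,0]=np.cross(T[:,1],T[:,2])
print('t',s['clock'].__round__(2),'turn',(Ro.from_matrix(R.T@T).as_rotvec()/(np.pi/2)).round(4),'shift',(R.T@(np.array([x,y,z])-s['position'])/.75).round(4),'pos',np.round(s['position'],4),'F',np.round(s['force'],1))
E
python3 rel.py 0.469 -0.005 0.18 142.6
```

```text
t 0.1 turn [-8.000e-04 -7.000e-04 -7.295e-01] shift [-0.6108 -0.5978  0.0682] pos [0.124  0.5353 0.2306] F [ 0.3 -0.2 -0.1]
```

```bash
python3 -m pendant '0 0 -0.7295 -0.611 -0.598 0 1; 0 0 -0.7295 -0.611 -0.598 0 1; 0 0 -0.7295 -0.611 -0.598 0 1; 0 0 -0.7295 -0.611 -0.598 0 1; 0 0 -0.7295 -0.611 -0.598 0 1; 0 0 -0.7295 -0.611 -0.598 0 1; 0 0 -0.7295 -0.611 -0.598 0 1; 0 0 -0.7295 -0.611 -0.598 0 1; 0 0 -0.7295 -0.611 -0.598 0 1; 0 0 -0.7295 -0.611 -0.598 0 1; 0 0 -0.7295 -0.611 -0.598 0.068 1; 0 0 -0.7295 -0.611 -0.598 0.068 1' 30; python3 rel.py 0.469 -0.005 0.13 142.6
```

```text
clock: 1.6
position: [0.4697, -0.007, 0.1786]
ee_rot: [[-0.61, -0.792, -0.001], [-0.792, 0.61, 0.0], [0.001, 0.001, -1.0]]
force: [-0.6, 0.9, -0.1]
width: 1.002
finger_force: 0.0
t 1.6 turn [ 0.0007 -0.0006 -0.002 ] shift [-0.0016  0.0023  0.0648] pos [ 0.4697 -0.007   0.1786] F [-0.6  0.9 -0.1]
```

```bash
python3 -m pendant '0 0 0 -0.0016 0.002 0.07 1; 0 0 0 -0.0016 0.002 0.145 1; 0 0 0 -0.0016 0.002 0.145 1; 0 0 0 -0.0016 0.002 0.145 1'
python3 - <<'E'
from h import *
a,d=snap('top','t1'); b,_=snap('side','s1')
cv2.imwrite('pics/c2.png',np.hstack([cv2.resize(a[130:230,210:310,::-1],(400,400)),cv2.resize(b[150:250,220:320,::-1],(400,400))]))
E
```

```text
clock: 2.1
position: [0.4696, -0.0028, 0.0728]
ee_rot: [[-0.607, -0.795, 0.001], [-0.795, 0.607, -0.0], [-0.0, -0.001, -1.0]]
force: [0.2, -0.7, 1.0]
width: 0.998
finger_force: 0.0
```

View pics/c2.png

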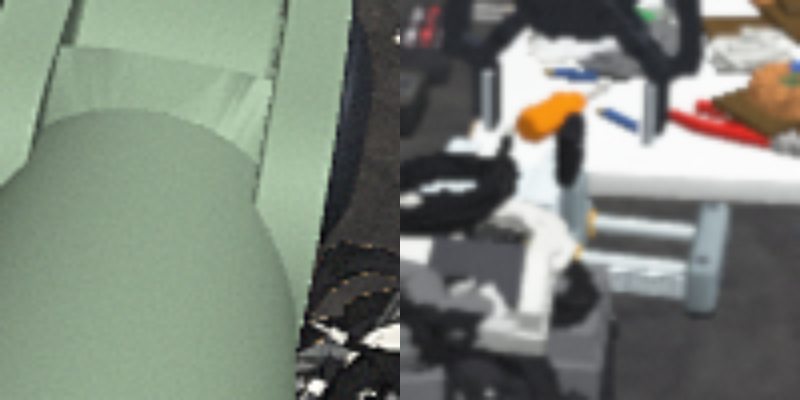

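The side crop shows the fin at about (570,150), midway between the fingers at 490 and 650. I'll close on it.

```bash
python3 -m pendant '0 0 0 0 0 0.003 -1; 0 0 0 0 0 0.003 -1; 0 0 0 0 0 0.003 -1; 0 0 0 0 0 0.003 -1; 0 0 0 0 0 0.003 -1; 0 0 0 0 0 0.003 -1; 0 0 0 0 0 0.003 -1; 0 0 0 0 0 0.003 -1' 30; python3 rel.py 0.469 -0.005 0.07 142.6
```

```text
clock: 3.2
position: [0.4692, -0.0029, 0.0696]
ee_rot: [[-0.607, -0.794, 0.001], [-0.794, 0.607, -0.0], [-0.0, -0.001, -1.0]]
force: [-0.2, -1.1, 5.9]
width: 0.148
finger_force: 32.6
t 3.2 turn [-0.0006  0.     -0.    ] shift [ 0.0024 -0.0014 -0.0005] pos [ 0.4692 -0.0029  0.0696] F [-0.2 -1.1  5.9]
```

```bash
python3 -m pendant '0 0 0 0 -0.01 0 -1; 0 0 0 0 -0.024 0 -1; 0 0 0 0 -0.038 0 -1; 0 0 0 0 -0.052 0 -1; 0 0 0 0 -0.066 0 -1; 0 0 0 0 -0.074 0 -1; 0 0 0 0 -0.0787 0 -1; 0 0 0 0 -0.0787 0 -1; 0 0 0 0 -0.0787 0 -1; 0 0 0 0 -0.0787 0 -1'; python3 rel.py 0.469 -0.005 0.07 142.6
```

```text
clock: 4.45
position: [0.5156, -0.0385, 0.0696]
ee_rot: [[-0.607, -0.794, -0.0], [-0.794, 0.607, 0.0], [-0.0, 0.0, -1.0]]
force: [-2.2, -0.2, 6.4]
width: 0.145
finger_force: 32.9
t 4.45 turn [0.0001 0.     0.    ] shift [ 0.0023  0.0765 -0.0006] pos [ 0.5156 -0.0385  0.0696] F [-2.2 -0.2  6.4]
```

```bash
python3 -m pendant '0 0 0 0 0 0 1; 0 0 0 0 0 0 1; 0 0 0 0 0 0 1; 0 0 0 0 0 0 1; 0 0 0 0 0 -0.08 1; 0 0 0 0 0 -0.174 1; 0 0 -0.084 0.12 -0.03 -0.174 1; 0 0 -0.084 0.3054 -0.083 -0.174 1;0 0 -0.084 0.3054 -0.083 -0.174 1;0 0 -0.084 0.3054 -0.083 -0.174 1;0 0 -0.084 0.3054 -0.083 -0.174 1;0 0 -0.084 0.3054 -0.083 -0.174 1'; python3 rel.py 0.4259 -0.2584 0.1 150.15
python3 - <<'E'
from h import *
im,d=snap('top','t2'); b,_=snap('side','s2')
cv2.imwrite('pics/c3.png',np.hstack([cv2.resize(im[125:225,210:310,::-1],(400,400)),cv2.resize(b[230:310,265:345,::-1],(400,400))]))
K,t,R=cam('top')
v,u=np.mgrid[0:384,0:512]
P=(np.stack([u,v,np.ones_like(u)],-1)@np.linalg.inv(K).T*d[...,None])@R.T+t
jm=(P[...,2]>.057)&(P[...,2]<.07)&(d>0); jm[:140]=0;jm[220:]=0;jm[:,:222]=0;jm[:,295:]=0
n,l,s,c=cv2.connectedComponentsWithStats(jm.astype(np.uint8),connectivity=4)
for i in range(1,n):
    if s[i,4]>40:
        v,u=np.nonzero(l==i); q=np.array([world('top',a,e,.062)[:2] for a,e in zip(u,v)],np.float32)*1000
        print('jaw',s[i],cv2.minAreaRect(q), q.mean(0))
E
```

```text
clock: 5.95
position: [0.426, -0.2579, 0.1996]
ee_rot: [[-0.498, -0.867, -0.0], [-0.867, 0.498, 0.001], [-0.001, 0.001, -1.0]]
force: [0.7, 0.7, 0.2]
width: 1.005
finger_force: 0.0
t 5.95 turn [ 0.0004  0.0004 -0.0001] shift [ 0.0007 -0.0003  0.1328] pos [ 0.426  -0.2579  0.1996] F [0.7 0.7 0.2]
jaw [258 152  31  26 241] ((505.2099609375, -32.32477951049805), (75.5601577758789, 17.86784553527832), 52.53512954711914) [504.4567   -32.012436]
jaw [227 192  30  26 267] ((413.07977294921875, 38.45423889160156), (75.62394714355469, 17.939144134521484), 52.60219955444336) [413.00702  38.32221]
```

View pics/c3.png

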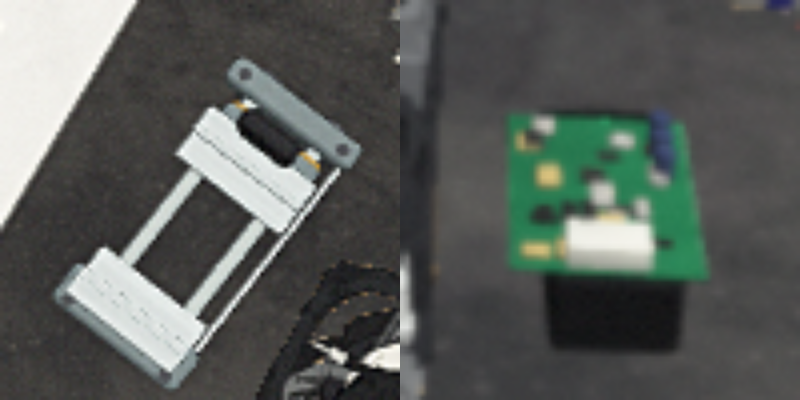

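The left crop shows the jaw open, and the jaw-top spacing gives about 61 mm. The right crop shows the board undisturbed on its foam. I'll part-close the fingers and lower them to just above the board, then check the straddle.

```bash
python3 -m pendant '0 0 0 0.0007 -0.0003 0.08 0.78; 0 0 0 0.0007 -0.0003 0.15 0.78; 0 0 0 0.0007 -0.0003 0.2 0.78; 0 0 0 0.0007 -0.0003 0.212 0.78; 0 0 0 0.0007 -0.0003 0.212 0.78; 0 0 0 0.0007 -0.0003 0.212 0.78'; python3 rel.py 0.4259 -0.2584 0.012 150.15
python3 - <<'E'
from h import *
b,_=snap('side','s3'); a,_=snap('top','t3')
cv2.imwrite('pics/c4.png',np.hstack([cv2.resize(a[150:250,320:420,::-1],(400,400)),cv2.resize(b[210:310,255:355,::-1],(400,400))]))
E
```

```text
clock: 6.8
position: [0.4274, -0.2595, 0.0424]
ee_rot: [[-0.497, -0.868, 0.002], [-0.868, 0.497, -0.002], [0.0, -0.003, -1.0]]
force: [0.4, -0.0, 0.3]
width: 0.891
finger_force: 0.0
t 6.8 turn [-0.0018 -0.0003  0.0006] shift [-0.0003  0.0026  0.0405] pos [ 0.4274 -0.2595  0.0424] F [ 0.4 -0.   0.3]
```

View pics/c4.png

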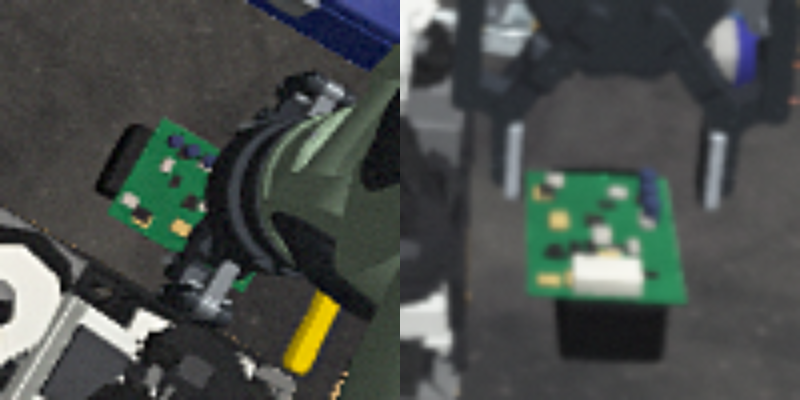

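```bash
python3 rel.py 0.4259 -0.2584 0.012 150.15
python3 - <<'E'
from h import *
K,t,R=cam('side'); s=robot.state()
def pr(p): q=K@(R.T@(np.array(p)-t)); return (((q[:2]/q[2])-[255,210]+.5)*4).round(0)
T=np.array(s['ee_rot']); p=np.array(s['position'])
for sg in(1,-1):
  for z in(.05,.07,.032): 
    q=p+sg*T[:,1]*.0378; q[2]=z; print('pad',sg,z,pr(q))
  for o in(-.045,0,.045):
    e=np.array([np.cos(np.radians(-119.85)),np.sin(np.radians(-119.85)),0]); n=np.array([-e[1],e[0],0]); print('board edge',sg,o,pr(np.array([.4259,-.2584,.032])+e*o-sg*n*.0325))
E
```

```text
t 6.9 turn [-0.0018 -0.0003  0.0003] shift [-0.0006  0.0024  0.0404] pos [ 0.4272 -0.2596  0.0423] F [-0.3 -0.5  0.1]
pad 1 0.05 [122. 193.]
pad 1 0.07 [125. 154.]
pad 1 0.032 [120. 227.]
board edge 1 -0.045 [127. 170.]
board edge 1 0 [129. 227.]
board edge 1 0.045 [130. 292.]
pad -1 0.05 [298. 202.]
pad -1 0.07 [302. 163.]
pad -1 0.032 [294. 237.]
board edge -1 -0.045 [267. 177.]
board edge -1 0 [277. 235.]
board edge -1 0.045 [289. 301.]
```

The side crop fits the board edges and pads that I projected. The gaps are 9 and 17 px, so the known 2 mm offset remains to be corrected. The fingers clear both edges, so I'll go down and close.

```bash
python3 -m pendant '0 0 0 -0.0005 0.0022 0.01 0.78; 0 0 0 -0.0005 0.0022 0.025 0.78; 0 0 0 -0.0005 0.0022 0.0404 0.78; 0 0 0 -0.0005 0.0022 0.0404 0.78; 0 0 0 -0.0005 0.0022 0.0404 -1; 0 0 0 -0.0005 0.0022 0.0404 -1; 0 0 0 -0.0005 0.0022 0.0404 -1; 0 0 0 -0.0005 0.0022 0.0404 -1; 0 0 0 -0.0005 0.0022 0.0404 -1' 30; python3 rel.py 0.4259 -0.2584 0.012 150.15
```

```text
clock: 8.02
position: [0.4248, -0.2578, 0.0105]
ee_rot: [[-0.498, -0.867, 0.0], [-0.867, 0.498, -0.0], [0.0, -0.0, -1.0]]
force: [0.0, -0.0, -0.8]
width: 0.743
finger_force: 33.0
t 8.03 turn [-0.0001 -0.      0.0002] shift [-0.     -0.0017 -0.0019] pos [ 0.4248 -0.2578  0.0105] F [ 0.  -0.  -0.8]
```

```bash
python3 -m pendant '0 0 0 0 0 -0.03 -1; 0 0 0 0 0 -0.09 -1; 0 0 0 0 0 -0.16 -1; 0 0 0 0 0 -0.23 -1; 0 0 0 0 0 -0.23 -1'; python3 rel.py 0.4593 0.0031 0.18 232.55;  python3 - <<'E'
from h import *
b,_=snap('side','s4')
cv2.imwrite('pics/c5.png',cv2.resize(b[130:330,200:400,::-1],(600,600)))
E
```

```text
clock: 8.65
position: [0.4272, -0.2597, 0.1872]
ee_rot: [[-0.497, -0.867, 0.007], [-0.867, 0.497, -0.006], [0.001, -0.009, -1.0]]
force: [0.2, -0.2, -0.8]
width: 0.742
finger_force: 33.3
t 8.65 turn [-0.0038 -0.0047 -0.9154] shift [-0.3253  0.1373  0.008 ] pos [ 0.4272 -0.2597  0.1872] F [ 0.2 -0.2 -0.8]
```

View pics/c5.png

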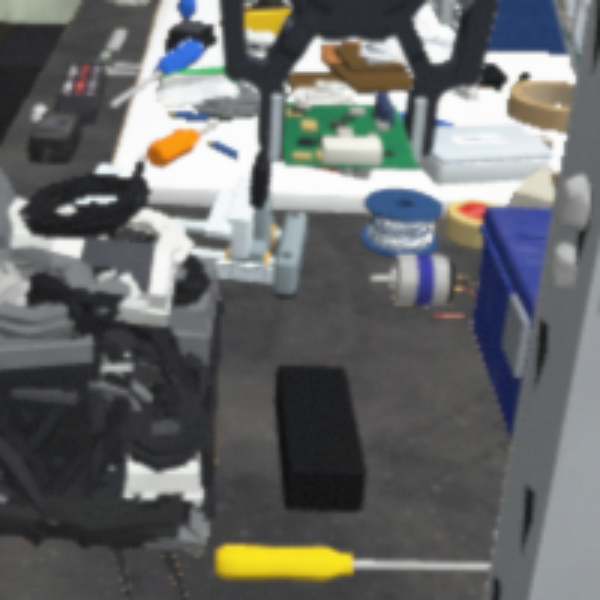

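The side view shows the board held level between the fingers, at about (345,137) in the crop, with the foam empty. I'll carry it over the holder.

```bash
python3 -m pendant '0 0 -0.1 -0.03 0.012 0 -1; 0 0 -0.2 -0.08 0.033 0 -1; 0 0 -0.3 -0.13 0.053 0 -1; 0 0 -0.4 -0.18 0.074 0 -1; 0 0 -0.5 -0.23 0.094 0 -1; 0 0 -0.6 -0.28 0.115 0 -1; 0 0 -0.7 -0.31 0.127 0 -1; 0 0 -0.8 -0.3245 0.1333 0 -1; 0 0 -0.9 -0.3245 0.1333 0 -1; 0 0 -0.9155 -0.3245 0.1333 0 -1; 0 0 -0.9155 -0.3245 0.1333 0 -1; 0 0 -0.9155 -0.3245 0.1333 0 -1'; python3 rel.py 0.4593 0.0031 0.08 232.55
```

```text
clock: 10.2
position: [0.4589, 0.0029, 0.1826]
ee_rot: [[0.793, -0.609, -0.001], [-0.609, -0.793, 0.0], [-0.001, 0.0, -1.0]]
force: [-0.4, -0.2, -0.0]
width: 0.741
finger_force: 33.3
t 10.2 turn [ 0.0002  0.0004 -0.001 ] shift [ 0.0004 -0.0006  0.1368] pos [0.4589 0.0029 0.1826] F [-0.4 -0.2 -0. ]
```

```bash
python3 -m pendant '0 0 0 0.0004 -0.0005 0.06 -1; 0 0 0 0.0004 -0.0005 0.12 -1; 0 0 0 0.0004 -0.0005 0.158 -1; 0 0 0 0.0004 -0.0005 0.158 -1; 0 0 0 0.0004 -0.0005 0.158 -1'; python3 rel.py 0.4593 0.0031 0.032 232.55
python3 - <<'E'
from h import *
b,_=snap('side','s5'); a,_=snap('top','t5')
cv2.imwrite('pics/c6.png',np.hstack([cv2.resize(a[130:230,210:310,::-1],(400,400)),cv2.resize(b[160:260,220:320,::-1],(400,400))]))
K,t,R=cam('side')
def pr(p): q=K@(R.T@(np.array(p)-t)); return (((q[:2]/q[2])-[220,160]+.5)*4).round(0)
s=robot.state(); p=np.array(s['position']); T=np.array(s['ee_rot'])
for a in(-1,1):
  for c in(-1,1): print(a,c,pr(p+T[:,0]*.045*a+T[:,1]*.0325*c+[0,0,.0215]))
E
```

```text
clock: 10.82
position: [0.4604, 0.003, 0.0654]
ee_rot: [[0.794, -0.608, 0.001], [-0.608, -0.794, -0.0], [0.001, -0.001, -1.0]]
force: [0.3, -0.5, 0.7]
width: 0.743
finger_force: 33.4
t 10.82 turn [-0.0004 -0.0006 -0.0002] shift [-0.0013  0.0008  0.0445] pos [0.4604 0.003  0.0654] F [ 0.3 -0.5  0.7]
-1 -1 [90. 64.]
-1 1 [ 63. 105.]
1 -1 [237.  77.]
1 1 [221. 120.]
```

View pics/c6.png

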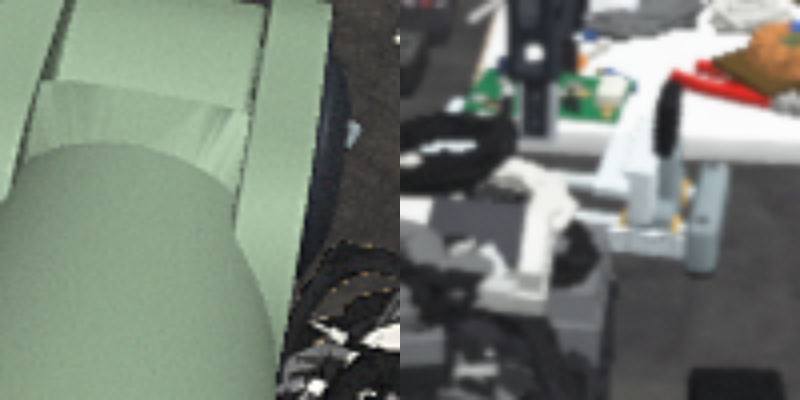

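The board's right corners in the side crop, about (636,80) and (622,120), match the positions I projected. I'll lower it between the lips.

```bash
python3 -m pendant '0 0 0 -0.0008 0.0006 0.008 -1; 0 0 0 -0.0008 0.0006 0.016 -1; 0 0 0 -0.0008 0.0006 0.024 -1; 0 0 0 -0.0008 0.0006 0.032 -1; 0 0 0 -0.0008 0.0006 0.038 -1; 0 0 0 -0.0008 0.0006 0.042 -1; 0 0 0 -0.0008 0.0006 0.042 -1; 0 0 0 -0.0008 0.0006 0.042 -1'; python3 rel.py 0.4593 0.0031 0.031 232.55
```

```text
clock: 11.92
position: [0.459, 0.0032, 0.0331]
ee_rot: [[0.794, -0.608, 0.0], [-0.608, -0.794, -0.0], [0.0, -0.0, -1.0]]
force: [-0.2, 0.4, -0.7]
width: 0.747
finger_force: 33.4
t 11.93 turn [-0.0001 -0.0001  0.0001] shift [ 0.0004 -0.0001  0.0028] pos [0.459  0.0032 0.0331] F [-0.2  0.4 -0.7]
```

```bash
python3 -m pendant '0 0 0 0.0003 0 0.001 -1; 0 0 0 0.0003 0 0.002 -1; 0 0 0 0.0003 0 0.003 -1; 0 0 0 0.0003 0 0.003 -1; 0 0 0 0.0003 0 0.003 -1'; python3 rel.py 0.4593 0.0031 0.031 232.55
```

```text
clock: 12.55
position: [0.459, 0.0031, 0.0307]
ee_rot: [[0.794, -0.608, -0.0], [-0.608, -0.794, 0.0], [-0.0, 0.0, -1.0]]
force: [-0.0, -0.2, -0.7]
width: 0.743
finger_force: 33.4
t 12.55 turn [0.     0.     0.0001] shift [ 0.0003 -0.0002 -0.0004] pos [0.459  0.0031 0.0307] F [-0.  -0.2 -0.7]
```

```bash
python3 -m pendant '0 0 0 0 0 0.0007 -1; 0 0 0 0 0 0.0014 -1; 0 0 0 0 0 0.0014 -1; 0 0 0 0 0 0.0014 -1'; python3 rel.py 0.4593 0.0031 0.031 232.55
```

```text
clock: 13.05
position: [0.4591, 0.0031, 0.0303]
ee_rot: [[0.794, -0.608, 0.0], [-0.608, -0.794, -0.0], [0.0, -0.0, -1.0]]
force: [-1.8, 0.2, 7.4]
width: 0.745
finger_force: 33.8
t 13.05 turn [-0.     -0.0003  0.0001] shift [ 0.0001 -0.0002 -0.0009] pos [0.4591 0.0031 0.0303] F [-1.8  0.2  7.4]
```

It touches the ledges at the expected height, with 7 N. I'll release and retreat upwards.

```bash
python3 -m pendant '0 0 0 0 0 -0.0007 0.9; 0 0 0 0 0 -0.0007 0.9; 0 0 0 0 0 -0.0007 0.9; 0 0 0 0 0 -0.0007 0.9; 0 0 0 0 0 -0.02 0.9; 0 0 0 0 0 -0.06 0.9; 0 0 0 0 0 -0.12 0.9; 0 0 0 0 0 -0.2 0.9; 0 0 0 0.06 0.1 -0.2 1; 0 0 0 0.06 0.2 -0.2 1; 0 0 0 0.06 0.25 -0.2 1;0 0 0 0.06 0.25 -0.2 1'
python3 - <<'E'
from h import *
a,d=snap('top','t6'); b,_=snap('side','s6'); print(robot.state()['position'])
cv2.imwrite('pics/c7.png',np.hstack([cv2.resize(a[130:230,210:310,::-1],(400,400),interpolation=cv2.INTER_CUBIC),cv2.resize(b[160:260,220:320,::-1],(400,400))]))
E
```

```text
clock: 14.55
position: [0.3791, -0.1757, 0.1807]
ee_rot: [[0.79, -0.613, 0.001], [-0.613, -0.79, -0.001], [0.001, 0.0, -1.0]]
force: [0.5, 0.3, 0.3]
width: 0.998
finger_force: 0.0
[ 0.3804527  -0.17396805  0.18042587]
```

View pics/c7.png

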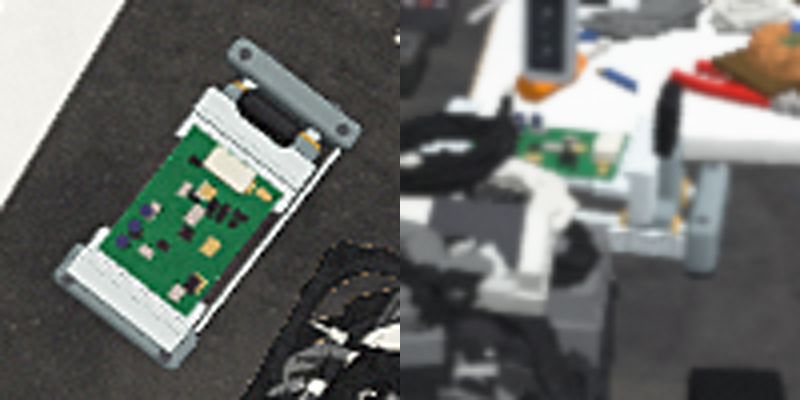

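The top crop shows the board lying between the jaws, with corners at about (195,125), (287,185), (193,318) and (100,248). The side crop shows it level. I'll check its centre and tilt, then work out the move back to the fin.

```bash
python3 - <<'E'
from h import *
d=np.load('t6.npz')['d'];im=np.load('t6.npz')['im']
w=lambda x,y: world('top',210+(x+.5)/4-.5,130+(y+.5)/4-.5,.052)
c=np.array([w(*p) for p in((195,125),(287,185),(193,318),(100,248))])
a=np.radians(-37.45); D=np.array([np.cos(a),np.sin(a)]); N=np.array([-D[1],D[0]]); g=np.array([.417,.0355])
for p in c: print(((p[:2]-g)@D).round(4),((p[:2]-g)@N).round(4))
K,t,R=cam('top'); v,u=np.mgrid[0:384,0:512]
P=(np.stack([u,v,np.ones_like(u)],-1)@np.linalg.inv(K).T*d[...,None])@R.T+t
hsv=cv2.cvtColor(im,cv2.COLOR_RGB2HSV)
m=(hsv[...,0]>50)&(hsv[...,0]<85)&(hsv[...,1]>120)&(u>230)&(u<285)&(v>155)&(v<215)&(d>0)&(abs(P[...,2]-.052)<.008)
q=P[m]; L=np.c_[(q[:,:2]-g)@D-.053,(q[:,:2]-g)@N,np.ones(len(q))]
print(len(q),'slopes x,y, height',np.linalg.lstsq(L,q[:,2],rcond=None)[0])
s=robot.state()
E
python3 rel.py 0.5156 -0.0385 0.16 142.55
```

```text
0.0973 0.0317
0.1025 -0.0308
0.0099 -0.0354
0.0085 0.0309
742 slopes x,y, height [-0.00107915 -0.00643711  0.0527958 ]
t 14.65 turn [-6.000e-04 -3.000e-04  9.983e-01] shift [ 0.0325 -0.253   0.0274] pos [ 0.3805 -0.174   0.1804] F [ 0.2 -1.4 -0.4]
```

```bash
python3 -m pendant '0 0 0.1 0.003 -0.025 0 1; 0 0 0.2 0.007 -0.06 0 1; 0 0 0.32 0.013 -0.1 0 1; 0 0 0.44 0.018 -0.14 0 1; 0 0 0.56 0.023 -0.18 0 1; 0 0 0.68 0.028 -0.22 0 1; 0 0 0.8 0.0325 -0.253 0 1; 0 0 0.9 0.0325 -0.253 0 1; 0 0 0.998 0.0325 -0.253 0 1; 0 0 0.998 0.0325 -0.253 0 1; 0 0 0.998 0.0325 -0.253 0 1; 0 0 0.998 0.0325 -0.253 0 1'; python3 rel.py 0.5156 -0.0385 0.07 142.55
```

```text
clock: 16.15
position: [0.5155, -0.0369, 0.1798]
ee_rot: [[-0.604, -0.797, 0.0], [-0.797, 0.604, 0.0], [-0.0, 0.0, -1.0]]
force: [-0.8, -0.0, 0.3]
width: 1.005
finger_force: 0.0
t 16.15 turn [0.     0.0001 0.0032] shift [ 0.0017 -0.0013  0.1464] pos [ 0.5155 -0.0369  0.1798] F [-0.8 -0.   0.3]
```

```bash
python3 -m pendant '0 0 0.0032 0.001 -0.001 0.07 1; 0 0 0.0032 0.001 -0.001 0.13 1; 0 0 0.0032 0.001 -0.001 0.1464 1; 0 0 0.0032 0.001 -0.001 0.1464 1; 0 0 0.0032 0.001 -0.001 0.1464 -1; 0 0 0.0032 0.001 -0.001 0.1464 -1; 0 0 0.0032 0.001 -0.001 0.1464 -1; 0 0 0.0032 0.001 -0.001 0.1464 -1; 0 0 0.0032 0.001 -0.001 0.1464 -1; 0 0 0.0032 0.001 -0.001 0.1464 -1; 0 0 0.0032 0.001 -0.001 0.1464 -1; 0 0 0.0032 0.001 -0.001 0.1464 -1' 30; python3 rel.py 0.469 -0.005 0.07 142.55
```

```text
clock: 17.65
position: [0.5159, -0.0384, 0.0704]
ee_rot: [[-0.609, -0.793, 0.001], [-0.793, 0.609, -0.0], [-0.0, -0.001, -1.0]]
force: [-1.8, -0.1, 4.9]
width: 0.147
finger_force: 31.5
t 17.65 turn [-0.0004  0.0002 -0.001 ] shift [0.0028 0.0767 0.0005] pos [ 0.5159 -0.0384  0.0704] F [-1.8 -0.1  4.9]
```

```bash
python3 -m pendant '0 0 0 0 0.003 0 -1; 0 0 0 0 0.006 0 -1; 0 0 0 0 0.009 0 -1; 0 0 0 0 0.012 0 -1; 0 0 0 0 0.015 0 -1; 0 0 0 0 0.0173 0 -1; 0 0 0 0 0.0173 0 -1; 0 0 0 0 0.0173 0 -1'
python3 - <<'E'
from h import *
s=robot.state(); R=np.array(s['ee_rot']); print(s['position'],'Fy',R[:,1]@s['force'],'travel',R[:,1]@(s['position']-np.array([.5159,-.0384,.0704])))
E
```

```text
clock: 18.65
position: [0.5058, -0.0307, 0.0704]
ee_rot: [[-0.609, -0.793, 0.001], [-0.793, 0.609, -0.001], [-0.0, -0.001, -1.0]]
force: [1.4, -2.0, 6.3]
width: 0.145
finger_force: 31.7
[ 0.50581741 -0.03065752  0.07037421] Fy -2.300706316005247 travel 0.012712405783831792
```

```bash
cat > f.py <<'E'
from h import *
s=robot.state(); R=np.array(s['ee_rot']); print('Fy',(R[:,1]@s['force']).round(1),'travel',((R[:,1]@(s['position']-np.array([.5159,-.0384,.0704])))*1000).round(2))
E
python3 -m pendant '0 0 0 0 0.0008 0 -1; 0 0 0 0 0.0016 0 -1; 0 0 0 0 0.0024 0 -1; 0 0 0 0 0.0024 0 -1' >/dev/null; python3 f.py
python3 -m pendant '0 0 0 0 0.0006 0 -1; 0 0 0 0 0.0010 0 -1; 0 0 0 0 0.0010 0 -1' >/dev/null; python3 f.py
```

```text
Fy -2.1 travel 14.28
Fy -3.0 travel 14.98
```

```bash
python3 -m pendant '0 0 0 0 0.0006 0 -1; 0 0 0 0 0.0008 0 -1; 0 0 0 0 0.0008 0 -1' >/dev/null; python3 f.py
```

```text
Fy -2.6 travel 15.56
```

```bash
python3 -m pendant '0 0 0 0 0.0004 0 -1; 0 0 0 0 0.0008 0 -1; 0 0 0 0 0.0008 0 -1' >/dev/null; python3 f.py
```

```text
Fy -3.0 travel 16.14
```

```bash
python3 -m pendant '0 0 0 0 0.0004 0 -1; 0 0 0 0 0.0006 0 -1; 0 0 0 0 0.0006 0 -1' >/dev/null; python3 f.py
```

```text
Fy -3.1 travel 16.58
```

```bash
python3 -m pendant '0 0 0 0 0.0004 0 -1; 0 0 0 0 0.0006 0 -1; 0 0 0 0 0.0006 0 -1' >/dev/null; python3 f.py
```

```text
Fy -5.5 travel 16.59
```

```bash
python3 -m pendant '0 0 0 0 0.0004 0 -1; 0 0 0 0 0.0005 0 -1; 0 0 0 0 0.0005 0 -1' >/dev/null; python3 f.py
```

```text
Fy -6.0 travel 16.6
```

```bash
python3 -m pendant '0 0 0 0 0.0004 0 -1; 0 0 0 0 0.0006 0 -1; 0 0 0 0 0.0006 0 -1;0 0 0 0 0.0006 0 -1' ; python3 f.py
```

```text
clock: 21.9
position: [0.5027, -0.0283, 0.0704]
ee_rot: [[-0.61, -0.793, 0.003], [-0.793, 0.61, -0.002], [-0.0, -0.004, -1.0]]
force: [5.0, -5.1, 3.1]
width: 0.149
finger_force: 31.2
Fy -7.1 travel 16.61
```

The jaw has stopped firmly against the board with about 4 N beyond friction, at the travel I expected. I'll release, lift and check.

```bash
python3 -m pendant '0 0 0 0 0 0 0; 0 0 0 0 0 0 1; 0 0 0 0 0 0 1; 0 0 0 0 0 0 1; 0 0 0 0 0 -0.03 1; 0 0 0 0 0 -0.1 1; 0 0 0 0 0 -0.18 1; 0 0 0 0.1 0 -0.18 1; 0 0 0 0.2 0 -0.18 1; 0 0 0 0.27 0 -0.18 1; 0 0 0 0.27 0 -0.18 1; 0 0 0 0.27 0 -0.18 1'
python3 - <<'E'
from h import *
im,d=snap('top','t7'); b,_=snap('side','s7'); print(robot.state()['position'])
cv2.imwrite('pics/c8.png',np.hstack([cv2.resize(im[130:230,210:310,::-1],(400,400),interpolation=cv2.INTER_CUBIC),cv2.resize(b[160:260,220:320,::-1],(400,400))]))
K,t,R=cam('top'); v,u=np.mgrid[0:384,0:512]
P=(np.stack([u,v,np.ones_like(u)],-1)@np.linalg.inv(K).T*d[...,None])@R.T+t
a=np.radians(-37.45); D=np.array([np.cos(a),np.sin(a)]); N=np.array([-D[1],D[0]]); g=np.array([.417,.0355])
hsv=cv2.cvtColor(im,cv2.COLOR_RGB2HSV)
m=(hsv[...,0]>50)&(hsv[...,0]<85)&(hsv[...,1]>120)&(u>225)&(u<285)&(v>150)&(v<220)&(d>0)&(abs(P[...,2]-.052)<.008)
q=P[m]; A=(q[:,:2]-g)@D; B=(q[:,:2]-g)@N
print(len(q),'slopes,h',np.linalg.lstsq(np.c_[A-.045,B,np.ones(len(q))],q[:,2],rcond=None)[0],'rect',cv2.minAreaRect((np.c_[A,B]*1000).astype(np.float32)))
fm=(P[...,2]>.085)&(P[...,2]<.105)&(d>0)&(u>240)&(u<300)&(v>140)&(v<200)
q=np.array([world('top',x,y,.096)[:2] for x,y in zip(u[fm],v[fm])],np.float32); r=cv2.minAreaRect(q*1000); print('fin',r,'jaw est',((np.array(r[0])/1000-g)@D-.0165-.045).round(4))
E
```

```text
clock: 23.4
position: [0.3774, -0.1881, 0.205]
ee_rot: [[-0.611, -0.791, 0.0], [-0.791, 0.611, 0.0], [-0.001, -0.0, -1.0]]
force: [-0.2, 0.2, 0.1]
width: 1.004
finger_force: 0.0
[ 0.3782243  -0.18700675  0.2048945 ]
675 slopes,h [-0.00466464  0.0016667   0.05283117] rect ((45.064414978027344, -0.6350250244140625), (64.00579833984375, 81.60414123535156), 89.71056365966797)
fin ((500.83551025390625, -29.170011520385742), (36.0372200012207, 14.494507789611816), 52.546485900878906) jaw est 0.0444
```

View pics/c8.png

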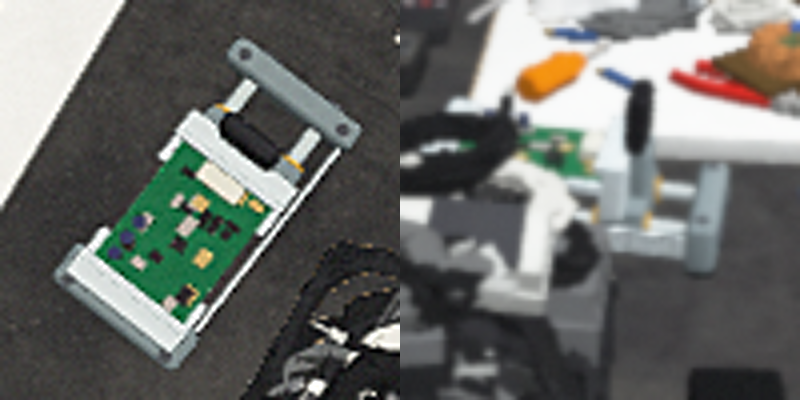

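The board is flush in both grooves: 82 mm is visible between the lips (90 − 2×4), its centre is at 45.1 mm, it is level, and the jaw reads about 44.4 mm. I'll hand it in.

```bash
python3 -c "
from plant import robot; print(robot.job_done())"
```

```text
the job is handed in; nothing more can be done
None
```

The board is in the holder with both ends in the grooves, level and centred, and the jaw is closed on it with light pressure. I handed the job in at about 23.5 s; no pass/fail verdict came back.

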